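# Close the tea sifter's inspection cover and hold it on its seal

## Robot

A 6-joint arm with a two-finger parallel gripper is mounted at the origin on the work surface. World frame = base frame: x ahead of the robot, y to its left, z up, the work surface at z = 0. Lengths are in mm, angles in rad, forces in N, time in s.
With the tool pointing down it reaches from about 300 to 775 mm from the base axis. Payload 14.6 kg.
Tool frame: the origin (TCP) lies midway between the tips of the shut fingers; the grasp point (between the pads) lies 19 mm behind it (manip.grip_point_offset is the distance from the TCP to the grasp point, in mm); x points along the fingers, z is the direction in which the jaws open and shut, and the axes are right-handed (so a half turn about x gives the same grasp; the last joint's range is limited). The gripper opens to 94 mm and grips with 3 to 60 N. Pads are 16 mm wide; open, the fingers measure 119 mm over their backs; the gripper's body (75 mm by 177 mm) begins 78 mm behind the grasp point.
Start: joints at [-1.327, 0.3, 1.521, -0, 1.321, -0.067], TCP at [168.194, -523.641, 205.446] pointing down, gripper open.
Joint ranges: [-3.03, 3.03], [-0.79, 2.21], [0.23, 2.52], [-1.04, 4.18], [0, 3.07], [-2.55, 2.55]. Speed limits (rad/s): [2.22, 2.22, 2.57, 3.14, 3.14, 3.14].

## Interface

Orientations are given as [roll, pitch, yaw] about the fixed x, y, z axes, in that order (R = Rz(yaw) Ry(pitch) Rx(roll)).
In Python, from cell import manip, camera, calibration, order gives the robot as it stands.
- The arm moves only by the tool jog_arm, never from a script. Its arguments are lists of equal length, an entry for each row: "turn": the turn, a rotation vector about the tool's x, y, z in degrees, a list of three; "dp": the shift along the tool's x, y, z in cm, a list of three; "gripper": the closure, from 0 (fully open) to 1 (shut). In form: {"turn": [[ax, ay, az], ...], "dp": [[tx, ty, tz], ...], "gripper": [gripper, ...]}. A call has 1 to 8 rows; each row shifts and turns the pose as measured when the row begins, along the tool's axes as they then stand; what a row does not reach is not made up. A row lasts 1/8 s, in which the tool goes at most 62.5 mm and 10.7 degrees, less where a joint would pass 70% of its speed; a pose out of reach is approached as far as the arm can. A call is refused whole if a number of a shift passes 6.25 or a number of a turn 10.7, either way. A call with a gripper value outside its range is refused whole. The fingers move at their own pace and stop on an object; "grip_force" is the grip in N (left out, the last holds). Time passes only in rows, so rows that do not move let the fingers close. It gives the time, the measured TCP pose, the force and the opening at its end, in the units of the state.
- manip.read_state(): the state, without advancing time (a new reading comes with each control period).
- camera(name): name is "scene" or "top" or "wrist"; returns (picture, depth): 384x512x3 uint8, red, green, blue; 384x512 float32, mm along the optical axis (not along the pixel's ray), 0 where there is no reading.
- calibration(name): a dict with "K" (3x3 intrinsics, pixels), "distortion" ([k1, k2, p1, p2, k3] as OpenCV has them; the pictures are not rectified), "world_from_camera" (4x4, takes a point from camera to world coordinates). Camera axes: x right, y down, z forward; pixel columns grow to the right and rows downward; lengths in mm; the calibration is good to about 2 mm. A picture is of the moment at which its call begins: read the wrist's pose just before it. calibration takes no time and is no camera call; for the wrist camera it gives the pose at the moment of the call.
- order.sign_off(): hands the job in, once; it reports no verdict.
The state is a dict: "clock": time; "joints": joint angles; "qd": joint speeds; "effort": joint torques, N m; "eef_pos": TCP position; "eef_rot": TCP orientation; "wrist_force": force on the tool from outside, world axes, zero at the start; "moment": the same for the moment, N m; "finger_gap": finger opening in mm.
Only numpy, scipy, OpenCV 4.12 (cv2) and the standard library are available. Lean on these libraries where they do the work, as an engineer would, in place of code of your own. Each camera call takes 0.05 s, during which the arm holds its last target.

## Task

Lift the loose handled cover by its bar, lay it in place between the stops on the tea sifter's sloped frame with its handle running up the slope, and let go of it; then turn the quarter-turn fastener beside it clockwise until its slot lines up with the black index line and its tongue lies over the cover's edge. Finally take the cover by its handle again (or press on it), push it fully home, flat against the frame, with a firm but not heavy push so that the new seal beds in, and finish while still holding it pressed there. Leave the bowl, tin, jar, brush, cup and scoop where they are.

Things in the scene. Friction and masses are not known exactly. Their poses are not given: they have to be found in the camera images.
- seat: Sloped frame on the steel sifter (fixed; place and yaw vary). Origin: centre of the cover's place on the face, 108 mm above the table. z: out of the face, up and toward the robot (slope 0.30 rad); x: up the slope, away from the robot; y: across, to the left. Face 190 x 250 mm (y -100 to 150). The cover belongs centred on the origin, handle along x, underside at z = 0 when home.
- ledge (a point): Middle of the low-end stop on the frame, at its top: 12 mm above the face, frame x = -70 mm. Stops 12 mm high surround the cover's place: low ledge and high bar with inner faces at frame x = -70 and +70 mm, short side guides with inner faces at y = -55 and +55 mm, so the cover has 5 mm of play all round. A motor case on the -y side stays lower.
- seal (a joint): Sprung black rubber seal, a ring 100 (x) x 72 mm around the frame's origin. Value in m pressed in along the frame's -z: 0 = 6 mm proud of the face, 0.006 = level with it. 1500 N/m: the cover's weight sinks it about 2 mm; some 6 to 7 N of push more brings the cover home on the metal face, which is rigid.
- cover: Loose cover: steel plate 130 (own x) x 100 (own y) x 6 mm, about 0.3 kg, same both ways round. Dark bar handle along own x over its middle: 80 long, 12 wide, from 24 to 38 mm above the underside, on feet 70 mm apart centre to centre, open below between them (18 mm). Origin: centre of the underside; z up. Starts flat on the table, handle up, on the left.
- fastener (a joint): Quarter-turn fastener on the frame, axis along frame z at x = 0, y = 84 mm. Rad: 0 = slot and tongue point to frame +x; grows clockwise seen from above; 1.571 = slot in line with the black index line (along y, y = 107 to 129 mm), tongue over the cover's edge. Starts 0.1 to 0.5. Friction 0.06 N m, stays as left, no stop at the mark (stop at 2.2). Does not press the cover.
- fastener_grip (a point): On the fastener's axis, 40 mm above the face, in its wing. x axis along wing, slot and tongue; z out of the face. Wing: upright steel bar 40 long, 10 thick, from 19.5 to 45.5 mm above the face, slot a black line on its top. Under it, 14.5 to 19.5 mm above the face: a disc 32 mm in diameter and the tongue, 12 wide, reaching 42 mm from the axis toward +x.
- bowl: Bystander: steel bowl, 110 mm across, 45 mm high; origin at the centre of its underside.
- tin: Bystander: plain aluminium tea tin, 70 mm diameter, 90 mm high; origin at the centre of its underside.
- jar: Bystander: amber glass jar with dark lid, 64 mm diameter, 85 mm high; origin at the centre of its underside.
- brush: Bystander: small wooden hand brush, about 200 mm long, lying on the table.
- cup: Bystander: white ceramic tasting cup, 60 mm across, 50 mm high; origin at the centre of its underside.
- scoop: Bystander: steel scoop, 60 mm wide blade 90 mm long toward its own +x and 25 mm high, round handle toward -x, 183 mm long in all; origin at the table where handle and blade meet.
There are look-alikes about, which are no part of the job. What is shaped like the cover but orange or pink is not meant.

How it is judged:
By the outcome, as a careful person would: the job done as asked, in the order asked, and still so for the second after the job is handed in, while the arm keeps its last pose, push and grip.
It also fails if it takes over 56 s, if anything falls off the work surface, if the arm or the gripper's body presses on something with over 40 N, if the wrist force passes 120 N, or if a joint passes its speed limit or range.

## Working session

There is one attempt and no reset: what is moved stays moved. The work goes in short steps, Python scripts to look and compute and a tool call to move; the robot and the scene stay as the last step left them, time stands still between calls to the robot, and variables do not carry over. Pictures are saved under pics/ and viewed, and the job is handed in when it is done.

Besides the shell and the picture viewer there is one more tool, called after "Emit:" by a JSON object that holds its "api" and its "payload", one argument or row to a line. jog_arm: Moves the arm, as the interface text tells. Its arguments: {"type":"object","properties":{"turn":{"type":"array","items":{"type":"array","items":{"type":"number"}}},"dp":{"type":"array","items":{"type":"array","items":{"type":"number"}}},"gripper":{"type":"array","items":{"type":"number"}},"grip_force":{"type":"number"}},"required":["turn","dp","gripper"]}

```bash
ls; mkdir -p pics; cat > h.py <<'E'
import numpy as np, cv2
from cell import manip, camera, calibration, order
from scipy.spatial.transform import Rotation as R
def snap(n,fn):
    p,d=camera(n); c=calibration(n)
    cv2.imwrite(f'pics/{fn}.png',p[:,:,::-1]); np.savez(f'pics/{fn}.npz',p=p,d=d,K=c['K'],D=c['distortion'],T=c['world_from_camera'])
    return p,d,c
def load(fn):
    z=np.load(f'pics/{fn}.npz'); return z['p'],z['d'],dict(K=z['K'],distortion=z['D'],world_from_camera=z['T'])
def rays(c,uv):
    K=np.array(c['K'],float);D=np.array(c['distortion'],float);T=np.array(c['world_from_camera'])
    n=cv2.undistortPoints(np.array(uv,float).reshape(-1,1,2),K,D).reshape(-1,2)
    d=np.c_[n,np.ones(len(n))]
    return T[:3,3],d@T[:3,:3].T
def onplane(c,uv,z): # horizontal plane
    o,d=rays(c,uv); t=(z-o[2])/d[:,2]; return o+d*t[:,None]
def ondepth(c,uv,dep):
    o,d=rays(c,uv); uv=np.array(uv,int).reshape(-1,2); return o+d*np.array([dep[v,u] for u,v in uv])[:,None]
def proj(c,P):
    T=np.linalg.inv(np.array(c['world_from_camera'])); r=cv2.Rodrigues(T[:3,:3])[0]
    return cv2.projectPoints(np.array(P,float).reshape(-1,3),r,T[:3,3],np.array(c['K'],float),np.array(c['distortion'],float))[0].reshape(-1,2)
E
python3 - <<'E'
from h import *
for n in ['scene','top','wrist']:
    p,d,c=snap(n,n+'0'); print(n,np.round(c['world_from_camera'],2).tolist(),np.round(c['K'],1).tolist())
print(manip.read_state())
E
```

```text
pics
scene [[0.58, 0.61, -0.54, 1246.97], [0.81, -0.45, 0.37, -547.18], [-0.02, -0.65, -0.76, 1183.33], [0.0, 0.0, 0.0, 1.0]] [[399.2, 0.0, 259.5], [0.0, 399.2, 189.2], [0.0, 0.0, 1.0]]
top [[0.02, -1.0, 0.08, 383.21], [-1.0, -0.02, 0.0, -33.4], [-0.0, -0.08, -1.0, 1358.67], [0.0, 0.0, 0.0, 1.0]] [[453.3, 0.0, 256.2], [0.0, 453.3, 193.6], [0.0, 0.0, 1.0]]
wrist [[0.3, -0.91, -0.28, 248.5], [-0.95, -0.29, -0.09, -497.4], [-0.0, 0.29, -0.96, 385.32], [0.0, 0.0, 0.0, 1.0]] [[308.9, 0.0, 250.7], [0.0, 308.9, 193.5], [0.0, 0.0, 1.0]]
{'clock': 0.15, 'joints': array([-1.32658335e+00,  3.00334737e-01,  1.52142107e+00,  2.07513642e-05,
        1.32072537e+00, -6.65811957e-02]), 'qd': array([-0.0013067 , -0.00197919, -0.00106799,  0.00064285, -0.00096828,
        0.00100299]), 'effort': array([ 1.00011363e-03, -5.31961942e+01, -3.52821636e+01,  7.08330050e-02,
        2.36041256e-02, -6.73511636e-05]), 'eef_pos': array([ 168.16191386, -523.45145893,  205.02882966]), 'eef_rot': array([3.05239205, 1.56990758, 1.79238475]), 'wrist_force': array([-0.04460037, -0.25193373, -0.29135294]), 'moment': array([ 0.03607727, -0.01747057,  0.03248718]), 'finger_gap': 94.08562340908405}
```

View pics/top0.png

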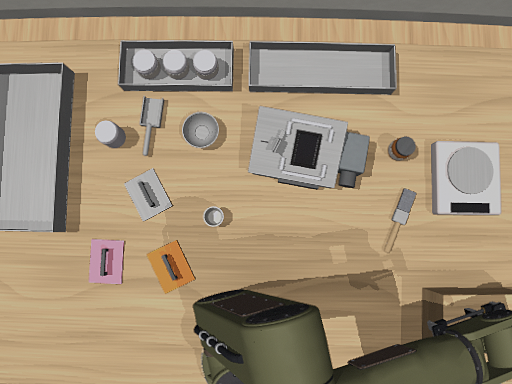

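View pics/scene0.png

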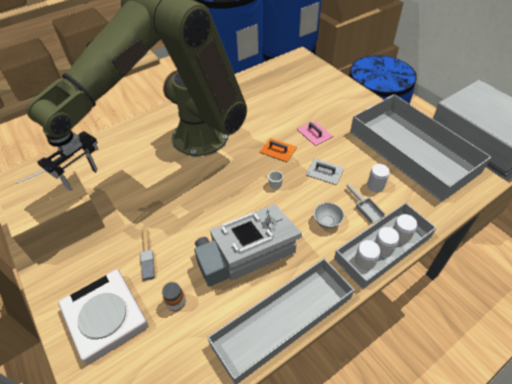

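```bash
python3 - <<'E'
from h import *
p,d,c=load('top0')
cv2.imwrite('pics/top0_l.png',cv2.resize(p[130:330,60:280,::-1],None,fx=3,fy=3,interpolation=cv2.INTER_CUBIC)[:600])
E
```

```text
(no output)
```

Three cover shapes show in the top view: steel-grey at (148,194), orange at (171,266) and pink at (107,261). The steel-grey one fits the description. The seat is at about (305,149) and the fastener at about (275,145). I'll confirm with enlarged crops.

```bash
python3 - <<'E'
from h import *
p,d,c=load('top0')
a=cv2.resize(p[160:230,110:190,::-1],(400,350),interpolation=cv2.INTER_CUBIC)
b=cv2.resize(p[95:195,240:380,::-1],(490,350),interpolation=cv2.INTER_CUBIC)
cv2.imwrite('pics/crop0.png',np.hstack([a,b])[:, :800])
# cover
hsv=cv2.cvtColor(p,cv2.COLOR_RGB2HSV)
m=((hsv[...,1]<45)&(hsv[...,2]>120)).astype(np.uint8)
m2=np.zeros_like(m); m2[165:225,118:180]=m[165:225,118:180]
m2=cv2.morphologyEx(m2,cv2.MORPH_CLOSE,np.ones((9,9)))
cs,_=cv2.findContours(m2,0,2); k=max(cs,key=cv2.contourArea)
box=cv2.minAreaRect(k); print(box)
P=onplane(c,cv2.boxPoints(box),6); print(P.round(1)); print(P.mean(0),np.linalg.norm(np.diff(P,axis=0),axis=1))
dk=np.zeros_like(m); dk[170:220,125:175]=(p[170:220,125:175].max(2)<90)
cs,_=cv2.findContours(dk,0,2); k=max(cs,key=cv2.contourArea); b2=cv2.minAreaRect(k); print(b2)
Q=onplane(c,cv2.boxPoints(b2),38); print(Q.round(1),Q.mean(0))
E
```

```text
((147.3469696044922, 194.38966369628906), (42.68864440917969, 33.23977279663086), 62.35402297973633)
[[519.4 374.3   6. ]
 [567.5 285.9   6. ]
 [454.  221.9   6. ]
 [406.3 309.6   6. ]]
[486.80165341 297.93200506   6.        ] [100.72391118 130.26387294  99.82261004]
((146.80001831054688, 194.1000213623047), (26.832813262939453, 4.919349670410156), 63.43495178222656)
[[516.8 317.1  38. ]
 [523.5 304.2  38. ]
 [453.3 266.1  38. ]
 [446.6 278.9  38. ]] [485.03705454 291.57498777  38.        ]
```

View pics/crop0.png

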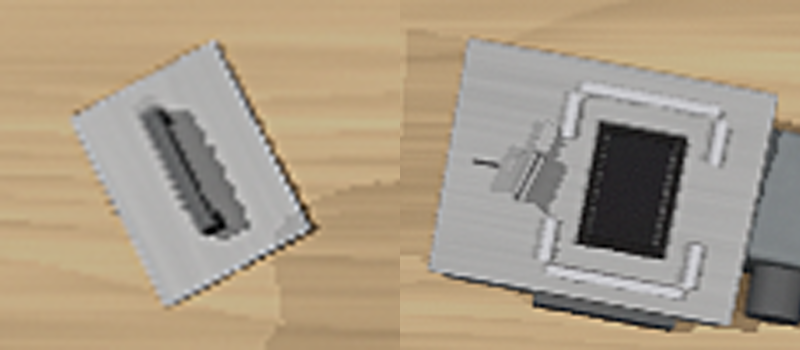

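The steel-grey plate with the dark bar is the cover. Next I'll measure the seat.

```bash
python3 - <<'E'
from h import *
from itertools import product
for n,box,kind in [('top0',(285,330,120,180),0),('scene0',(225,270,215,255),1)]:
    p,d,c=load(n)
    x0,x1,y0,y1=box
    m=np.zeros(p.shape[:2],np.uint8); m[y0:y1,x0:x1]=(p[y0:y1,x0:x1].max(2)<70)
    cs,_=cv2.findContours(m,0,2); k=max(cs,key=cv2.contourArea); M=cv2.moments(k)
    b=cv2.minAreaRect(k); print(n,b,M['m10']/M['m00'],M['m01']/M['m00'])
    bp=cv2.boxPoints(b); P=onplane(c,bp,108+0); print(P.round(1),P.mean(0))
p,d,c=load('top0')
# plane fit on face
pts=np.array([(u,v) for v in range(100,190) for u in range(245,350) if d[v,u]>0])
P=ondepth(c,pts,d)
ok=(P[:,2]>70)&(P[:,2]<150); Q=P[ok]
for i in range(8):
    A=np.c_[Q[:,:2],np.ones(len(Q))]; s=np.linalg.lstsq(A,Q[:,2],rcond=None)[0]; r=Q[:,2]-A@s; Q=Q[np.abs(r)<max(2,2*np.median(abs(r)))]
n=np.array([-s[0],-s[1],1]);n/=np.linalg.norm(n); print('plane',s,n,np.arccos(n[2]),np.degrees(np.arctan2(-n[1],-n[0])),len(Q))
E
```

```text
top0 ((305.8846130371094, 149.07691955566406), (25.29897689819336, 35.49701690673828), 11.309932708740234) 305.813110181311 149.06196453476787
[[ 569.8 -123.2  108. ]
 [ 668.8 -141.9  108. ]
 [ 655.9 -211.8  108. ]
 [ 557.  -192.5  108. ]] [ 612.87127524 -167.33854981  108.        ]
scene0 ((246.60000610351562, 232.70001220703125), (20.57182502746582, 22.807889938354492), 63.43495178222656) 246.57854917667999 233.03693813974186
[[ 568.8 -193.7  108. ]
 [ 574.3 -115.8  108. ]
 [ 652.3 -134.2  108. ]
 [ 645.6 -208.9  108. ]] [ 610.24566134 -163.16521463  108.        ]
plane [ 3.06988366e-01 -5.08275040e-02 -8.92240797e+01] [-0.29312522  0.04853221  0.95484147] 0.30167057377446393 -9.401073524408922 2817
```

```bash
cat >> h.py <<'E'
def cur():
    s=manip.read_state(); return s,np.array(s['eef_pos']),R.from_euler('xyz',s['eef_rot'])
def toolR(xdir,zdir):
    x=np.array(xdir,float);x/=np.linalg.norm(x); z=np.array(zdir,float); z-=x*(x@z); z/=np.linalg.norm(z)
    return R.from_matrix(np.c_[x,np.cross(z,x),z])
def plan(pos,Rt,n=None,start=None):
    if start is None: s,p,r=cur()
    else: p,r=start
    w=(r.inv()*Rt).as_rotvec(degrees=True); D=np.array(pos)-p
    if n is None: n=max(1,int(np.ceil(max(np.linalg.norm(w)/10.5,np.linalg.norm(D)/60))))
    print('n',n,'w',w.round(2),'D',D.round(1),'|D|',np.linalg.norm(D).round(1))
    T=[];P=[]
    for i in range(n):
        ri=r*R.from_rotvec(w*i/n,degrees=True)
        P.append((ri.inv().apply(D/n)/10).round(2).tolist()); T.append((w/n).round(1).tolist())
    print('turn',T);print('dp',P)
E
python3 - <<'E'
from h import *
s,p,r=cur(); print(r.as_matrix().round(3)); c=calibration('wrist');T=np.array(c['world_from_camera'])
print('cam in tool',(r.inv().apply(T[:3,3]-p)).round(1),'axes in tool cols',(r.inv().as_matrix()@T[:3,:3]).round(3))
E
```

```text
[[-0.     0.952  0.306]
 [ 0.001  0.306 -0.952]
 [-1.     0.    -0.001]]
cam in tool [-180.3   84.5   -0.4] axes in tool cols [[ 0.    -0.289  0.957]
 [-0.001 -0.957 -0.289]
 [ 1.    -0.001 -0.   ]]
```

```bash
python3 - <<'E'
from h import *
a=np.radians(-10.5); plan([615,-150,255],toolR([0,0,-1],[np.sin(a),-np.cos(a),0]))
E
```

```text
n 10 w [ 2.831e+01 -5.000e-02  1.000e-02] D [446.8 373.5  50. ] |D| 584.5
turn [[2.8, -0.0, 0.0], [2.8, -0.0, 0.0], [2.8, -0.0, 0.0], [2.8, -0.0, 0.0], [2.8, -0.0, 0.0], [2.8, -0.0, 0.0], [2.8, -0.0, 0.0], [2.8, -0.0, 0.0], [2.8, -0.0, 0.0], [2.8, -0.0, 0.0]]
dp [[-0.5, 5.4, -2.19], [-0.5, 5.28, -2.45], [-0.5, 5.15, -2.71], [-0.5, 5.01, -2.96], [-0.5, 4.86, -3.21], [-0.5, 4.7, -3.44], [-0.5, 4.52, -3.67], [-0.5, 4.33, -3.89], [-0.5, 4.14, -4.1], [-0.5, 3.93, -4.3]]
```

Emit:
{"api": "jog_arm", "payload": {
  "turn": [
    [2.8,0,0],
    [2.8,0,0],
    [2.8,0,0],
    [2.8,0,0],
    [2.8,0,0],
    [2.8,0,0],
    [2.8,0,0],
    [2.8,0,0]
  ],
  "dp": [
    [-0.5,5.4,-2.2],
    [-0.5,5.3,-2.4],
    [-0.5,5.1,-2.7],
    [-0.5,5,-3],
    [-0.5,4.9,-3.2],
    [-0.5,4.7,-3.4],
    [-0.5,4.5,-3.7],
    [-0.5,4.3,-3.9]
  ],
  "gripper": [0,0,0,0,0,0,0,0]
}}

```text
clock: 1.15
eef_pos: [534.2, -218.7, 244.8]
eef_rot: [-2.533, 1.567, 2.08]
wrist_force: [0.4, -1.1, 0.7]
finger_gap: 94.0
```

```bash
python3 - <<'E'
from h import *
s,p,r=cur();print(s['clock'],p,r.as_matrix().round(3))
a=np.radians(-10.5); plan([615,-150,255],toolR([0,0,-1],[np.sin(a),-np.cos(a),0]))
E
```

```text
1.15 [ 534.24491903 -218.69837504  244.81551525] [[-0.002  0.995 -0.099]
 [ 0.003 -0.099 -0.995]
 [-1.    -0.002 -0.003]]
n 2 w [ 4.81 -0.17  0.13] D [80.8 68.7 10.2] |D| 106.5
turn [[2.4, -0.1, 0.1], [2.4, -0.1, 0.1]]
dp [[-0.51, 3.68, -3.82], [-0.51, 3.51, -3.97]]
```

Tracking is good; I'll finish the approach and look.

Emit:
{"api": "jog_arm", "payload": {
  "turn": [
    [2.4,0,0],
    [2.4,0,0],
    [0,0,0]
  ],
  "dp": [
    [-0.5,3.7,-3.8],
    [-0.5,3.5,-4],
    [0,0,0]
  ],
  "gripper": [0,0,0]
}}

```text
clock: 1.52
eef_pos: [619.3, -144.2, 253.8]
eef_rot: [-2.24, 1.566, 2.29]
wrist_force: [-0.4, -0.7, -0.4]
finger_gap: 94.0
```

```bash
python3 - <<'E'
from h import *
p,d,c=snap('wrist','w1')
E
```

```text
(no output)
```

View pics/w1.png

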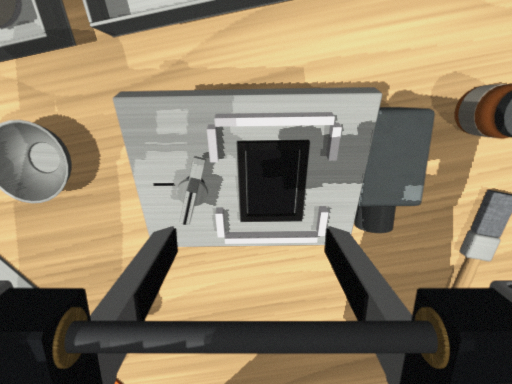

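The wrist view shows the seal at (273,180), the fastener at (193,190), the index line at (154–174,184), and the stops around the seal.

```bash
python3 - <<'E'
from h import *
p,d,c=load('w1')
T=c['world_from_camera']
pts=np.array([(u,v) for v in range(98,240) for u in range(125,375) if d[v,u]>0 and p[v,u].min()>110 and p[v,u].max()<215])
P=ondepth(c,pts,d); Q=P[(P[:,2]>70)&(P[:,2]<150)]
for i in range(10):
    A=np.c_[Q[:,:2],np.ones(len(Q))]; s=np.linalg.lstsq(A,Q[:,2],rcond=None)[0]; r=Q[:,2]-A@s; Q=Q[np.abs(r)<max(1,2.5*np.median(abs(r)))]
n=np.array([-s[0],-s[1],1]);n/=np.linalg.norm(n); print('plane',s,n,'slope',np.arccos(n[2]),'yaw',np.degrees(np.arctan2(-n[1],-n[0])),len(Q),np.std(r))
def onpl(uv,h=0):
    o,dd=rays(c,uv); s0=np.array([0,0,s[2]])+n*h; t=((s0-o)@n)/(dd@n); return o+dd*t[:,None]
g=p.max(2)
m=np.zeros_like(g); m[130:230,225:318]=g[130:230,225:318]<60
cs,_=cv2.findContours(m,0,2);k=max(cs,key=cv2.contourArea);ap=cv2.approxPolyDP(k,6,True).reshape(-1,2);print('seal',ap.tolist())
X=onpl(ap+0.0,6);print(X.round(1),X.mean(0), np.linalg.norm(np.diff(X,axis=0),axis=1))
m=np.zeros_like(g); m[176:192,145:185]=g[176:192,145:185]<70
vu=np.argwhere(m); print('index',vu[:,1].min(),vu[:,1].max(),vu[:,0].mean())
e=onpl([(vu[:,1].min()-.5,vu[vu[:,1]<158][:,0].mean()),(vu[:,1].max()+.5,vu[vu[:,1]>168][:,0].mean())]);print(e,np.linalg.norm(e[1]-e[0]))
c2=onpl([(116.5,94.5),(381,91)]);print('hi corners',c2,np.linalg.norm(c2[1]-c2[0]),np.degrees(np.arctan2(*(c2[0]-c2[1])[[1,0]]))-90)
cr=p[80:260,100:400,::-1]; cv2.imwrite('pics/w1c.png',cv2.resize(cr,None,fx=2.6,fy=2.6,interpolation=cv2.INTER_CUBIC))
E
```

```text
plane [ 3.04895965e-01 -5.16923262e-02 -8.64763919e+01] [-0.29128559  0.04938481  0.95536058] slope 0.2999184526469325 yaw -9.62247588845494 16402 0.4936141103428758
seal [[308, 140], [237, 142], [241, 220], [301, 219]]
[[ 653.9 -208.3  130. ]
 [ 664.6 -139.8  129.7]
 [ 572.  -124.6  100.7]
 [ 560.7 -193.1  100.7]] [ 612.81828792 -166.45189591  115.25406822] [69.41974762 98.22589511 69.43195798]
index 154 173 183.9
[[633.54334122 -39.45909922 108.72814906]
 [630.55204561 -61.32385818 108.94635535]] 22.06950719446725
hi corners [[ 728.42607583  -40.21400874  137.69653501]
 [ 687.10594269 -278.4648656   137.41393416]] 241.8075765203494 -9.839007930098703
```

View pics/w1c.png

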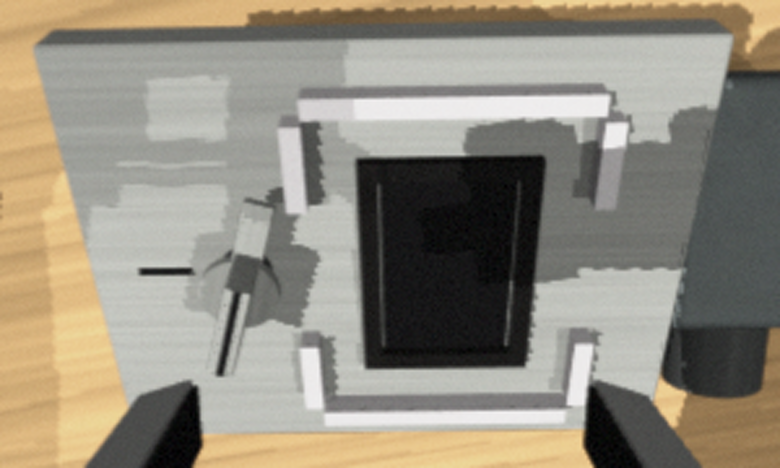

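```bash
python3 - <<'E'
from h import *
a=np.radians(29.4); plan([487,298,190],toolR([0,0,-1],[np.sin(a),-np.cos(a),0]))
E
```

```text
n 8 w [-39.91  -0.25   0.18] D [-131.3  443.5  -63.8] |D| 466.9
turn [[-5.0, -0.0, 0.0], [-5.0, -0.0, 0.0], [-5.0, -0.0, 0.0], [-5.0, -0.0, 0.0], [-5.0, -0.0, 0.0], [-5.0, -0.0, 0.0], [-5.0, -0.0, 0.0], [-5.0, -0.0, 0.0]]
dp [[0.82, -2.62, -5.15], [0.82, -2.16, -5.36], [0.82, -1.69, -5.53], [0.81, -1.2, -5.65], [0.81, -0.71, -5.74], [0.81, -0.21, -5.78], [0.8, 0.3, -5.77], [0.8, 0.8, -5.73]]
```

Emit:
{"api": "jog_arm", "payload": {
  "turn": [
    [-5,0,0],
    [-5,0,0],
    [-5,0,0],
    [-5,0,0],
    [-5,0,0],
    [-5,0,0],
    [-5,0,0],
    [-5,0,0]
  ],
  "dp": [
    [0.8,-2.6,-5.2],
    [0.8,-2.2,-5.4],
    [0.8,-1.7,-5.5],
    [0.8,-1.2,-5.7],
    [0.8,-0.7,-5.7],
    [0.8,-0.2,-5.8],
    [0.8,0.3,-5.8],
    [0.8,0.8,-5.7]
  ],
  "gripper": [0,0,0,0,0,0,0,0]
}}

```text
clock: 2.58
eef_pos: [477.9, 298.9, 189.3]
eef_rot: [-2.68, 1.566, 2.556]
wrist_force: [0.4, 0.1, -0.0]
finger_gap: 94.2
```

Emit:
{"api": "jog_arm", "payload": {
  "turn": [
    [0,0,0],
    [0,0,0]
  ],
  "dp": [
    [0,0,0],
    [0,0,0]
  ],
  "gripper": [0.3,0.3]
}}

```text
clock: 2.82
eef_pos: [476.5, 299.4, 188.7]
eef_rot: [-2.466, 1.565, 2.774]
wrist_force: [-0.1, 0.2, -0.5]
finger_gap: 77.6
```

```bash
python3 - <<'E'
from h import *
s,p,r=cur(); print(p, r.as_matrix().round(3))
p,d,c=snap('wrist','w2')
E
```

```text
[476.48487765 299.39208879 188.71016146] [[-0.005  0.864  0.503]
 [ 0.002  0.503 -0.864]
 [-1.    -0.003 -0.004]]
```

View pics/w2.png

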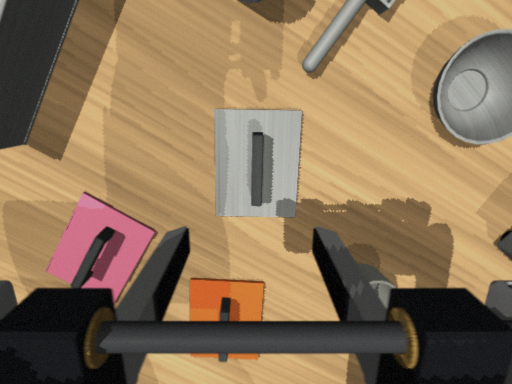

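The steel-grey cover is at (258,163) with its bar from (258,132) to (258,205). The pink one is at lower left and the orange one at the bottom.

```bash
python3 - <<'E'
from h import *
p,d,c=load('w2')
hsv=cv2.cvtColor(p,cv2.COLOR_RGB2HSV)
m=np.zeros(p.shape[:2],np.uint8); m[100:225,205:312]=(hsv[100:225,205:312,1]<40)
m=cv2.morphologyEx(m,cv2.MORPH_OPEN,np.ones((3,3)))
cs,_=cv2.findContours(m,0,2);k=max(cs,key=cv2.contourArea);ap=cv2.approxPolyDP(k,6,True).reshape(-1,2);print(ap.tolist())
P=onplane(c,ap,6);print(P.round(1),P.mean(0),np.linalg.norm(np.diff(P,axis=0),axis=1))
b=onplane(c,cv2.boxPoints(cv2.minAreaRect(k)),6);print('box',b.mean(0))
g=p.max(2); m=np.zeros_like(g); m[125:212,248:270]=g[125:212,248:270]<75
cs,_=cv2.findContours(m,0,2);k=max(cs,key=cv2.contourArea);bx=cv2.minAreaRect(k);print(bx)
Q=onplane(c,cv2.boxPoints(bx),38);print(Q.round(1),Q.mean(0))
for q in [(258,140),(258,165),(258,195),(230,160),(285,160)]:print(ondepth(c,[q],d))
E
```

```text
[[215, 109], [216, 214], [294, 216], [301, 111]]
[[520.  372.9   6. ]
 [408.5 311.7   6. ]
 [455.5 225.8   6. ]
 [567.1 287.4   6. ]] [487.7497074  299.42215875   6.        ] [127.18142809  97.90937233 127.52323321]
box [487.65275194 299.13016501   6.        ]
((258.0, 168.0), (72.0, 10.0), 90.0)
[[522.1 324.3  38. ]
 [527.4 315.2  38. ]
 [458.4 274.1  38. ]
 [452.7 283.9  38. ]] [490.17671765 299.37262001  38.        ]
[[517.63129653 315.58671012  38.97844203]]
[[494.19494075 301.73806776  37.74188212]]
[[464.95771949 284.51308851  38.70873267]]
[[477.48610211 329.76975409   7.03603677]]
[[510.34753721 273.57567286   7.80103828]]
```

```bash
python3 - <<'E'
from h import *
a=np.radians(29.0); plan([488,299,62],toolR([0,0,-1],[np.sin(a),-np.cos(a),0]))
E
```

```text
n 3 w [ 1.19 -0.25  0.2 ] D [  11.4   -0.3 -126.7] |D| 127.2
turn [[0.4, -0.1, 0.1], [0.4, -0.1, 0.1], [0.4, -0.1, 0.1]]
dp [[4.22, 0.34, 0.22], [4.22, 0.34, 0.21], [4.22, 0.33, 0.2]]
```

Emit:
{"api": "jog_arm", "payload": {
  "turn": [
    [0.6,-0.1,0.1],
    [0.6,-0.1,0.1],
    [0,-0.1,0],
    [0,0,0]
  ],
  "dp": [
    [4.2,0.5,0.3],
    [4.2,0.5,0.3],
    [4.2,0.0,0.0],
    [0,0,0]
  ],
  "gripper": [0.5,0.5,0.5,0.5]
}}

```text
clock: 3.38
eef_pos: [491.7, 293.4, 61.7]
eef_rot: [1.198, 1.567, 0.122]
wrist_force: [0.1, -0.4, 1.0]
finger_gap: 46.9
```

```bash
python3 - <<'E'
from h import *
a=np.radians(29.0); plan([488,299,12],toolR([0,0,-1],[np.sin(a),-np.cos(a),0]))
E
```

```text
n 1 w [-0.61  0.09 -0.22] D [ -3.7   5.6 -49.7] |D| 50.1
turn [[-0.6, 0.1, -0.2]]
dp [[4.97, -0.08, -0.68]]
```

Emit:
{"api": "jog_arm", "payload": {
  "turn": [
    [-0.6,0.1,-0.2],
    [0,0,0],
    [0,0,0]
  ],
  "dp": [
    [3.0,-0.1,-0.7],
    [1.9,0,0],
    [0,0,0]
  ],
  "gripper": [0.5,0.5,0.5]
}}

```text
clock: 3.75
eef_pos: [491.4, 298.2, 17.1]
eef_rot: [1.568, 1.564, 0.499]
wrist_force: [0.2, 0.1, -0.4]
finger_gap: 47.2
```

```bash
python3 - <<'E'
from h import *
a=np.radians(29.0); plan([488,299,12],toolR([0,0,-1],[np.sin(a),-np.cos(a),0]))
E
```

```text
n 1 w [-0.23  0.   -0.41] D [-3.4  0.8 -5.1] |D| 6.1
turn [[-0.2, 0.0, -0.4]]
dp [[0.5, -0.26, -0.24]]
```

Emit:
{"api": "jog_arm", "payload": {
  "turn": [
    [-0.2,0,-0.4],
    [0,0,0]
  ],
  "dp": [
    [0.5,-0.3,-0.2],
    [0,0,0]
  ],
  "gripper": [0.5,0.5]
}}

```text
clock: 4.0
eef_pos: [488.9, 298.7, 14.3]
eef_rot: [1.528, 1.568, 0.463]
wrist_force: [-0.1, 0.2, 1.2]
finger_gap: 47.0
```

Emit:
{"api": "jog_arm", "payload": {
  "turn": [
    [0,0,0],
    [0,0,0],
    [0,0,0],
    [0,0,0],
    [0,0,0]
  ],
  "dp": [
    [0,0,0],
    [0,0,0],
    [0,0,0],
    [0,0,0],
    [0,0,0]
  ],
  "gripper": [0.75,1,1,1,1],
  "grip_force": 30
}}

```text
clock: 4.62
eef_pos: [489.5, 299.0, 15.5]
eef_rot: [1.537, 1.566, 0.472]
wrist_force: [0.3, 0.3, -0.0]
finger_gap: 11.5
```

```bash
python3 - <<'E'
from h import *
s,p,r=cur();print(p,s['finger_gap'],r.as_matrix().round(3),s['wrist_force'])
E
```

```text
[489.47271384 299.04646729  15.52756637] 11.488793922831974 [[ 0.004  0.875  0.484]
 [ 0.002  0.484 -0.875]
 [-1.     0.005  0.   ]] [ 0.29223764  0.30585716 -0.0061273 ]
```

Emit:
{"api": "jog_arm", "payload": {
  "turn": [
    [0,0,0],
    [0,0,0],
    [0,0,0],
    [0,0,0]
  ],
  "dp": [
    [-2,0,0],
    [-5,0,0],
    [-6,0,0],
    [-5,0,0]
  ],
  "gripper": [1,1,1,1]
}}

```text
clock: 5.12
eef_pos: [486.5, 297.4, 195.0]
eef_rot: [-1.576, 1.564, -2.642]
wrist_force: [-0.5, -0.2, -2.5]
finger_gap: 11.8
```

```bash
cat >> h.py <<'E'
O=np.array([613.0,-166.8,108.]); YAW=-9.5
F=R.from_euler('ZY',[np.radians(YAW),-0.3])
def seat(x,y,z): return O+F.apply([x,y,z])
FR=toolR(-F.as_matrix()[:,2],-F.as_matrix()[:,1])
def inF(p,r): 
    return F.inv().apply(p-O).round(1),(FR.inv()*r).as_rotvec(degrees=True).round(2)
E
python3 - <<'E'
from h import *
s,p,r=cur();print(p,s['finger_gap'],s['wrist_force'],F.as_matrix().round(3))
t=seat(1.5,0,110);print(t); plan(t,FR)
p,d,c=snap('wrist','w3')
E
```

```text
[486.46310058 297.3938403  194.97874585] 11.778044396929944 [-0.48341626 -0.19745104 -2.54753066] [[ 0.942  0.165 -0.291]
 [-0.158  0.986  0.049]
 [ 0.296  0.     0.955]]
[ 582.35194621 -161.67127472  213.53029411]
n 8 w [38.18 -5.64 16.91] D [  95.9 -459.1   18.6] |D| 469.3
turn [[4.8, -0.7, 2.1], [4.8, -0.7, 2.1], [4.8, -0.7, 2.1], [4.8, -0.7, 2.1], [4.8, -0.7, 2.1], [4.8, -0.7, 2.1], [4.8, -0.7, 2.1], [4.8, -0.7, 2.1]]
dp [[-0.22, -1.73, 5.6], [-0.21, -1.25, 5.73], [-0.17, -0.76, 5.81], [-0.12, -0.27, 5.86], [-0.05, 0.22, 5.86], [0.04, 0.71, 5.82], [0.15, 1.19, 5.74], [0.27, 1.65, 5.62]]
```

View pics/w3.png

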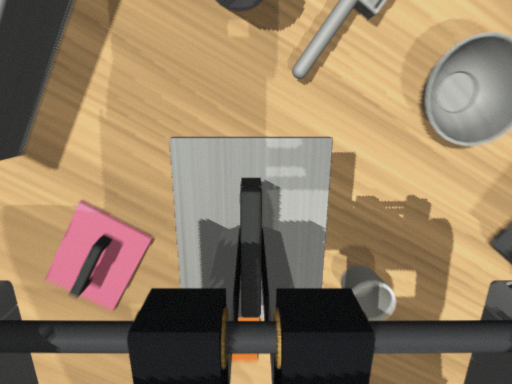

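The cover is held level and square: its far edge runs from (172,138) to (331,138). I'll carry it to a hover over the seat.

Emit:
{"api": "jog_arm", "payload": {
  "turn": [
    [4.8,-0.7,2.1],
    [4.8,-0.7,2.1],
    [4.8,-0.7,2.1],
    [4.8,-0.7,2.1],
    [4.8,-0.7,2.1],
    [4.8,-0.7,2.1],
    [4.8,-0.7,2.1],
    [4.8,-0.7,2.1]
  ],
  "dp": [
    [-1.2,-1.7,5.6],
    [-1.2,-1.3,5.7],
    [-0.2,-0.8,5.8],
    [-0.1,-0.3,5.9],
    [0,0.2,5.9],
    [0,0.7,5.8],
    [0.2,1.2,5.7],
    [0.3,1.6,5.6]
  ],
  "gripper": [1,1,1,1,1,1,1,1]
}}

```text
clock: 6.18
eef_pos: [578.8, -172.5, 236.8]
eef_rot: [1.6, 1.258, -0.157]
wrist_force: [0.6, 1.0, -3.4]
finger_gap: 11.5
```

Emit:
{"api": "jog_arm", "payload": {
  "turn": [
    [0,0,0]
  ],
  "dp": [
    [0,0,0]
  ],
  "gripper": [1]
}}

```text
clock: 6.3
eef_pos: [578.2, -175.7, 235.7]
eef_rot: [1.6, 1.26, -0.162]
wrist_force: [0.1, -0.5, -2.6]
finger_gap: 11.7
```

```bash
python3 - <<'E'
from h import *
s,p,r=cur();print(inF(p,r));plan(seat(1.5,0,75),FR)
E
```

```text
(array([  6.3, -14.5, 131.7]), array([1.48, 0.07, 0.63]))
n 1 w [-1.48 -0.07 -0.63] D [ 14.4  12.3 -55.6] |D| 58.7
turn [[-1.5, -0.1, -0.6]]
dp [[5.66, -0.58, -1.43]]
```

Emit:
{"api": "jog_arm", "payload": {
  "turn": [
    [-1.5,-0.1,-0.6],
    [0,0,0],
    [0,0,0]
  ],
  "dp": [
    [3,-0.5,-1.4],
    [2.5,0,0],
    [0,0,0]
  ],
  "gripper": [1,1,1]
}}

```text
clock: 6.68
eef_pos: [591.9, -162.0, 179.2]
eef_rot: [1.57, 1.274, -0.165]
wrist_force: [0.5, 1.0, -3.0]
finger_gap: 11.8
```

```bash
python3 - <<'E'
from h import *
s,p,r=cur();print(inF(p,r),s['wrist_force']);plan(seat(1.5,0,45),FR)
p,d,c=snap('wrist','w4');snap('top','t4')
print(proj(c,[seat(70,55,12),seat(70,-55,12),seat(95,150,0),seat(95,-100,0),seat(0,107,0),seat(0,129,0)]).round(1))
E
```

```text
(array([ 0.4,  1.3, 74.4]), array([-0.13,  0.02, -0.16])) [ 0.53324542  0.95530366 -2.96810896]
n 1 w [ 0.13 -0.02  0.16] D [  9.4  -2.9 -27.7] |D| 29.4
turn [[0.1, -0.0, 0.2]]
dp [[2.94, 0.12, 0.13]]
[[181.4 121.5]
 [324.  121.7]
 [ 62.4  88.1]
 [379.9  88.3]
 [130.1 202.5]
 [105.1 202.5]]
```

View pics/w4.png

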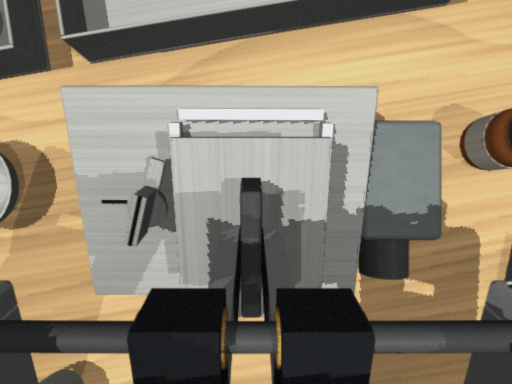

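The projected frame corners and index line match the picture to 2–3 px. I'll check where the cover sits in the grip using its far edge.

```bash
python3 - <<'E'
from h import *
for f in ['w3','w4']:
    p,d,c=load(f)
    g=p[100:170,:].mean(2)
    col=p[:, 200:235].mean((1,2)); print(np.round(np.diff(col)[130:142],1))
    # camera in tool const
    C=np.array([-180.3,84.5,-.4]);A=np.array([[0,-.289,.957],[0,-.957,-.289],[1,0,0]])
    uv=[(172,137.5),(331,137.5)]
    n=cv2.undistortPoints(np.array(uv,float).reshape(-1,1,2),c['K'],c['distortion']).reshape(-1,2)
    dd=np.c_[n,np.ones(2)]@A.T
    for X in (9.5,12.5):print(X,(C+dd*((X-C[0])/dd[:,0])[:,None]).round(1))
E
```

```text
[ -0.1  -0.5  -0.3  -0.2  -3.7 -25.5 -35.5  48.7  18.2   1.6  -1.1   0.5]
9.5 [[  9.5  62.8 -48.3]
 [  9.5  62.8  48.5]]
12.5 [[ 12.5  62.5 -49.1]
 [ 12.5  62.5  49.3]]
[-12.2  -9.6 -11.   -3.   -1.3 -21.7 -30.6  71.2  16.9  -0.2  -0.1   0. ]
9.5 [[  9.5  62.8 -48.3]
 [  9.5  62.8  48.5]]
12.5 [[ 12.5  62.5 -49.1]
 [ 12.5  62.5  49.3]]
```

Emit:
{"api": "jog_arm", "payload": {
  "turn": [
    [0.1,0,0.2],
    [0,0,0],
    [0,0,0]
  ],
  "dp": [
    [2.4,0.2,0.1],
    [1,0,0],
    [0,0,0]
  ],
  "gripper": [1,1,1]
}}

```text
clock: 7.15
eef_pos: [605.3, -165.2, 153.1]
eef_rot: [1.567, 1.262, -0.169]
wrist_force: [-0.2, 0.3, -2.6]
finger_gap: 12.0
```

```bash
python3 - <<'E'
from h import *
s,p,r=cur();print(inF(p,r),s['wrist_force']);plan(seat(2.2,0,23),FR)
p,d,c=snap('wrist','w5')
cv2.imwrite('pics/w5c.png',cv2.resize(p[80:300,60:390,::-1],None,fx=2.4,fy=2.4,interpolation=cv2.INTER_CUBIC))
E
```

```text
(array([ 5.8,  0.3, 45.4]), array([-0.08, -0.05,  0.52])) [-0.15044037  0.31182726 -2.56665792]
n 1 w [ 0.08  0.05 -0.52] D [  3.   -0.8 -22.5] |D| 22.7
turn [[0.1, 0.1, -0.5]]
dp [[2.24, -0.38, 0.03]]
```

View pics/w5c.png

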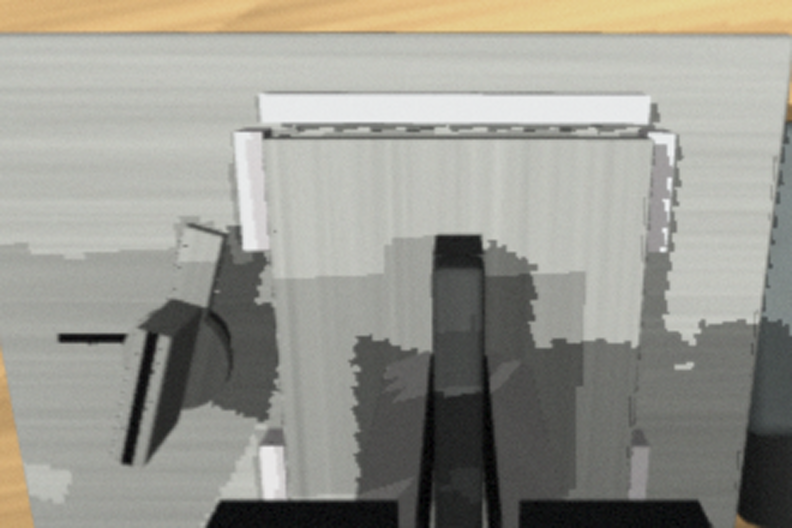

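Well centred between the guides. Descending.

Emit:
{"api": "jog_arm", "payload": {
  "turn": [
    [0.1,0.1,-0.5],
    [0,0,0],
    [0,0,0]
  ],
  "dp": [
    [1.2,-0.4,0],
    [0.7,0,0],
    [0,0,0]
  ],
  "gripper": [1,1,1]
}}

```text
clock: 7.58
eef_pos: [607.6, -165.7, 134.3]
eef_rot: [1.573, 1.269, -0.164]
wrist_force: [-0.2, 0.0, -2.4]
finger_gap: 11.9
```

```bash
python3 - <<'E'
from h import *
s,p,r=cur();print(inF(p,r),s['wrist_force'], F.inv().apply(s['wrist_force']));plan(seat(2.2,0,20),FR)
E
```

```text
(array([ 2.5,  0.2, 26.8]), array([0.02, 0.03, 0.11])) [-0.20635911  0.00741274 -2.42509141] [-0.91227102 -0.026748   -2.25626982]
n 1 w [-0.02 -0.03 -0.11] D [ 1.7 -0.5 -6.5] |D| 6.8
turn [[-0.0, -0.0, -0.1]]
dp [[0.68, -0.03, 0.02]]
```

Emit:
{"api": "jog_arm", "payload": {
  "turn": [
    [0,0,-0.1],
    [0,0,0]
  ],
  "dp": [
    [0.5,0,0],
    [0,0,0]
  ],
  "gripper": [1,1]
}}

```text
clock: 7.82
eef_pos: [609.2, -166.0, 129.4]
eef_rot: [1.573, 1.271, -0.164]
wrist_force: [1.1, -0.3, -2.9]
finger_gap: 11.5
```

```bash
python3 - <<'E'
from h import *
s,p,r=cur();print(inF(p,r),s['wrist_force'], F.inv().apply(s['wrist_force']))
E
```

```text
(array([ 2.6,  0.2, 21.6]), array([0.02, 0.03, 0.01])) [ 1.08296565 -0.29162103 -2.91270918] [ 0.20562495 -0.10888073 -3.11249025]
```

Emit:
{"api": "jog_arm", "payload": {
  "turn": [
    [0,0,0],
    [0,0,0]
  ],
  "dp": [
    [0.2,0,0],
    [0,0,0]
  ],
  "gripper": [1,1]
}}

```text
clock: 8.07
eef_pos: [610.0, -166.2, 127.8]
eef_rot: [1.572, 1.27, -0.164]
wrist_force: [-0.9, 0.1, -2.6]
finger_gap: 11.9
```

```bash
python3 - <<'E'
from h import *
s,p,r=cur();print(inF(p,r),s['wrist_force'], F.inv().apply(s['wrist_force']))
E
```

```text
(array([ 2.9,  0.1, 19.8]), array([0.02, 0.02, 0.05])) [-0.94824064  0.11548186 -2.63050835] [-1.68904225 -0.04260675 -2.23100683]
```

Emit:
{"api": "jog_arm", "payload": {
  "turn": [
    [0,0,0],
    [0,0,0]
  ],
  "dp": [
    [0.25,0,0],
    [0,0,0]
  ],
  "gripper": [1,1]
}}

```text
clock: 8.32
eef_pos: [610.8, -166.3, 125.8]
eef_rot: [1.572, 1.269, -0.165]
wrist_force: [-3.3, 1.0, 2.1]
finger_gap: 11.8
```

```bash
python3 - <<'E'
from h import *
s,p,r=cur();print(inF(p,r),s['wrist_force'], F.inv().apply(s['wrist_force']))
p,d,c=snap('wrist','w6')
cv2.imwrite('pics/w6c.png',cv2.resize(p[80:300,60:390,::-1],None,fx=2.4,fy=2.4,interpolation=cv2.INTER_CUBIC))
E
```

```text
(array([ 3.1,  0.1, 17.7]), array([0.01, 0.02, 0.08])) [-3.34113009  0.97045407  2.12120026] [-2.67428824  0.40569935  3.04762406]
```

View pics/w6c.png

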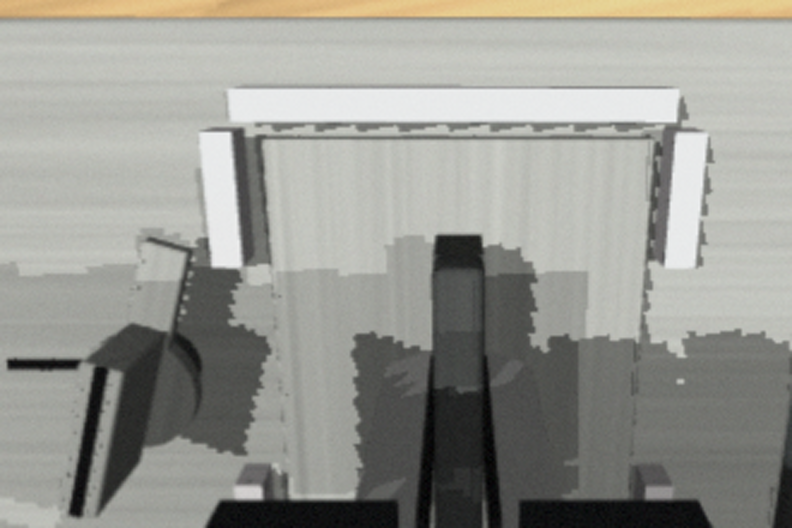

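It's seated on the seal inside all four stops. Releasing with a partial opening and backing out along the normal.

Emit:
{"api": "jog_arm", "payload": {
  "turn": [
    [0,0,0],
    [0,0,0],
    [0,0,0],
    [0,0,0],
    [0,0,0],
    [0,0,0],
    [0,0,0],
    [0,0,0]
  ],
  "dp": [
    [0,0,0],
    [0,0,0],
    [0,0,0],
    [-2,0,0],
    [-4,0,0],
    [-4,0,0],
    [-3,0,0],
    [0,0,0]
  ],
  "gripper": [0.65,0.6,0.6,0.6,0.6,0.6,0.6,0.6]
}}

```text
clock: 9.38
eef_pos: [570.8, -159.7, 259.8]
eef_rot: [1.568, 1.264, -0.168]
wrist_force: [0.3, 0.5, -0.1]
finger_gap: 37.7
```

```bash
python3 - <<'E'
from h import *
s,p,r=cur();print(inF(p,r),s['wrist_force'])
p,d,c=snap('wrist','w7')
cv2.imwrite('pics/w7c.png',cv2.resize(p[60:320,60:390,::-1],None,fx=2.3,fy=2.3,interpolation=cv2.INTER_CUBIC))
E
```

```text
(array([  4. ,   0. , 157.7]), array([ 0.  , -0.05,  0.4 ])) [ 0.29825396  0.48164558 -0.06935191]
```

View pics/w7c.png

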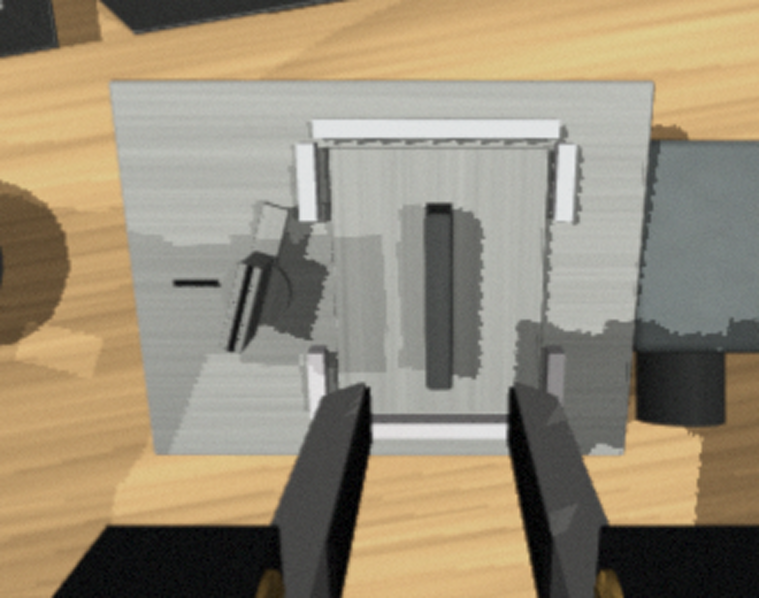

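```bash
python3 - <<'E'
from h import *
p,d,c=load('w7')
s,pp,r=cur(); print(s['joints'].round(3))
def onF(uv,h):
    o,dd=rays(c,uv); n=F.as_matrix()[:,2]; t=((seat(0,0,h)-o)@n)/(dd@n); return F.inv().apply(o+dd*t[:,None]-O)
x0,y0=153,172 # crop of slot
g=p.max(2); m=np.zeros_like(g); m[172:216,156:174]=(g[172:216,156:174]<45)
cs,_=cv2.findContours(m,0,2);k=max(cs,key=cv2.contourArea);b=cv2.minAreaRect(k);print(b,cv2.boxPoints(b).round(1).tolist())
bp=cv2.boxPoints(b); print(onF(bp,45.5).round(1))
vx,vy,cx,cy=cv2.fitLine(k,cv2.DIST_L2,0,.01,.01).ravel()
q=onF([(cx-15*vx,cy-15*vy),(cx+15*vx,cy+15*vy)],45.5);print(q, np.degrees(np.arctan2(-(q[1]-q[0])[1],(q[1]-q[0])[0])))
e=p[165:225,140:190,::-1];cv2.imwrite('pics/w7f.png',cv2.resize(e,None,fx=10,fy=10,interpolation=cv2.INTER_NEAREST))
print(proj(c,[seat(0,84,45.5),seat(0,84,0),seat(0,107,0),seat(0,129,0)]).round(1))
# cover corners check
print('cover top corners', onF([(60+330/2.3,60+149/2.3),(60+549/2.3,60+149/2.3)],10).round(1), onF([(60+440/2.3,60+204/2.3),(60+439/2.3,60+387/2.3)],40).round(1))
E
```

```text
[-0.361  0.185  1.569  0.065  1.089  1.354]
((164.24786376953125, 193.05902099609375), (1.8066399097442627, 36.873985290527344), 13.392498016357422) [[159.10000610351562, 210.8000030517578], [167.60000610351562, 174.89999389648438], [169.39999389648438, 175.3000030517578], [160.89999389648438, 211.1999969482422]]
[[-17.3  92.1  45.5]
 [ 19.5  80.7  45.5]
 [ 19.1  79.   45.5]
 [-17.8  90.4  45.5]]
[[-13.07741106  89.8254205   45.5       ]
 [ 16.83953974  80.59578678  45.5       ]] 17.145439243331506
[[165.8 194.2]
 [176.5 182.6]
 [156.1 182.6]
 [136.6 182.7]]
cover top corners [[ 64.4  49.2  10. ]
 [ 64.3 -49.5  10. ]] [[ 43.9  -0.3  40. ]
 [-38.6   0.2  40. ]]
```

View pics/w7f.png

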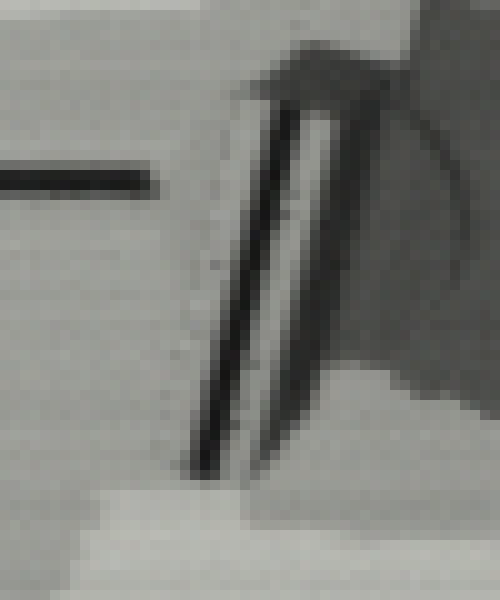

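θ ≈ 0.30 rad. Joint 6 has no room for the direct grasp, so I'll take the flipped one: turn −163° about tool x, then +73° to close the fastener.

```bash
cat >> h.py <<'E'
def wingR(thdeg):
    t=np.radians(thdeg); w=F.apply([np.cos(t),-np.sin(t),0]); x=-F.as_matrix()[:,2]; y=-w
    return R.from_matrix(np.c_[x,y,np.cross(x,y)])
E
python3 - <<'E'
from h import *
plan(seat(0.5,85,110),wingR(17.3),16)
E
```

```text
n 16 w [-1.6271e+02  4.1000e-01 -2.0000e-02] D [ 24.8  82.  -44.9] |D| 96.7
turn [[-10.2, 0.0, -0.0], [-10.2, 0.0, -0.0], [-10.2, 0.0, -0.0], [-10.2, 0.0, -0.0], [-10.2, 0.0, -0.0], [-10.2, 0.0, -0.0], [-10.2, 0.0, -0.0], [-10.2, 0.0, -0.0], [-10.2, 0.0, -0.0], [-10.2, 0.0, -0.0], [-10.2, 0.0, -0.0], [-10.2, 0.0, -0.0], [-10.2, 0.0, -0.0], [-10.2, 0.0, -0.0], [-10.2, 0.0, -0.0], [-10.2, 0.0, -0.0]]
dp [[0.29, -0.02, -0.53], [0.29, 0.07, -0.53], [0.29, 0.17, -0.5], [0.29, 0.25, -0.47], [0.29, 0.33, -0.41], [0.29, 0.4, -0.35], [0.29, 0.45, -0.27], [0.29, 0.5, -0.19], [0.29, 0.52, -0.1], [0.29, 0.53, -0.0], [0.29, 0.52, 0.09], [0.29, 0.5, 0.18], [0.29, 0.46, 0.27], [0.29, 0.41, 0.34], [0.29, 0.34, 0.41], [0.29, 0.26, 0.46]]
```

Emit:
{"api": "jog_arm", "payload": {
  "turn": [
    [-10.2,0,0],
    [-10.2,0,0],
    [-10.2,0,0],
    [-10.2,0,0],
    [-10.2,0,0],
    [-10.2,0,0],
    [-10.2,0,0],
    [-10.2,0,0]
  ],
  "dp": [
    [0,0,-0.5],
    [0,0.1,-0.5],
    [0,0.2,-0.5],
    [0,0.3,-0.5],
    [0,0.3,-0.4],
    [0,0.4,-0.4],
    [0,0.5,-0.3],
    [0,0.5,-0.2]
  ],
  "gripper": [0.7,0.7,0.7,0.7,0.7,0.7,0.7,0.7]
}}

```text
clock: 10.42
eef_pos: [573.9, -114.9, 247.0]
eef_rot: [0.107, 1.281, -0.161]
wrist_force: [0.2, 0.4, -0.2]
finger_gap: 27.7
```

Emit:
{"api": "jog_arm", "payload": {
  "turn": [
    [-10.2,0,0],
    [-10.2,0,0],
    [-10.2,0,0],
    [-10.2,0,0],
    [-10.2,0,0],
    [-10.2,0,0],
    [-10.2,0,0]
  ],
  "dp": [
    [0,0.5,-0.1],
    [0,0.5,0],
    [0,0.5,0.1],
    [0,0.5,0.2],
    [0,0.5,0.3],
    [0,0.4,0.3],
    [0,0.3,0.4]
  ],
  "gripper": [0.7,0.7,0.7,0.7,0.7,0.7,0.7]
}}

```text
clock: 11.3
eef_pos: [574.6, -76.6, 236.1]
eef_rot: [-1.178, 1.296, -0.157]
wrist_force: [0.0, -0.0, -0.3]
finger_gap: 27.9
```

```bash
python3 - <<'E'
from h import *
s,p,r=cur();print(s['joints'].round(2),inF(p,r));plan(seat(0.5,85,110),wingR(17.3))
E
```

```text
[-0.2   0.19  1.61  0.01  1.07 -1.23] (array([-12.5,  82.6, 138. ]), array([-157.96,    2.01,   -0.19]))
n 1 w [-4.73 -0.35 -1.39] D [ 20.8  -1.  -22.9] |D| 30.9
turn [[-4.7, -0.3, -1.4]]
dp [[2.76, -1.18, 0.73]]
```

Emit:
{"api": "jog_arm", "payload": {
  "turn": [
    [-4.7,-0.3,-1.4],
    [0,0,0]
  ],
  "dp": [
    [2.8,-1.2,0.7],
    [0,0,0]
  ],
  "gripper": [0.7,0.7]
}}

```text
clock: 11.55
eef_pos: [595.2, -77.5, 210.2]
eef_rot: [-1.275, 1.274, -0.168]
wrist_force: [-1.3, -0.0, 0.8]
finger_gap: 28.2
```

```bash
python3 - <<'E'
from h import *
s,p,r=cur();print(s['joints'].round(2),inF(p,r));plan(seat(0.5,85,70),wingR(17.3))
p,d,c=snap('wrist','w8')
print(proj(c,[seat(0,84,45.5)]))
E
```

```text
[-0.19  0.24  1.61  0.01  0.99 -1.3 ] (array([ -0.6,  85.1, 107.2]), array([-1.6292e+02,  2.5000e-01, -8.0000e-02]))
n 1 w [ 0.22 -0.08 -0.16] D [ 11.8  -2.1 -35.2] |D| 37.2
turn [[0.2, -0.1, -0.2]]
dp [[3.72, -0.12, 0.03]]
[[249.46934366 206.84612031]]
```

View pics/w8.png

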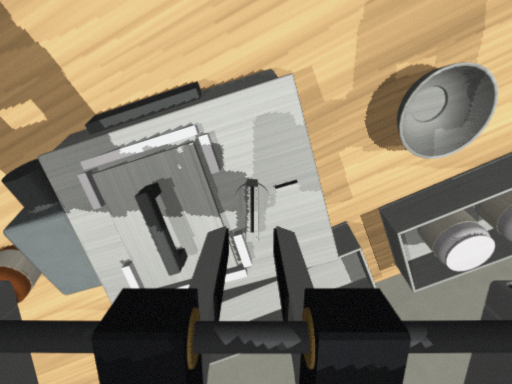

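The slot is vertical at (252,180–232), centred and square between the fingers. Descending.

Emit:
{"api": "jog_arm", "payload": {
  "turn": [
    [0.2,0,-0.2],
    [0,0,0],
    [0,0,0]
  ],
  "dp": [
    [3,-0.1,0],
    [3,0,0],
    [0,0,0]
  ],
  "gripper": [0.7,0.7,0.7]
}}

```text
clock: 11.98
eef_pos: [613.6, -81.4, 156.2]
eef_rot: [-1.267, 1.268, -0.171]
wrist_force: [-0.5, -0.6, 0.2]
finger_gap: 28.4
```

```bash
python3 - <<'E'
from h import *
s,p,r=cur();print(inF(p,r));plan(seat(0.5,85,23),wingR(17.3))
p,d,c=snap('wrist','w9')
E
```

```text
(array([ 1.4, 84.3, 50.1]), array([-1.6227e+02, -2.7000e-01, -1.0000e-01]))
n 1 w [-0.43 -0.04  0.2 ] D [  7.2  -0.5 -26.1] |D| 27.1
turn [[-0.4, -0.0, 0.2]]
dp [[2.71, 0.11, 0.04]]
```

View pics/w9.png

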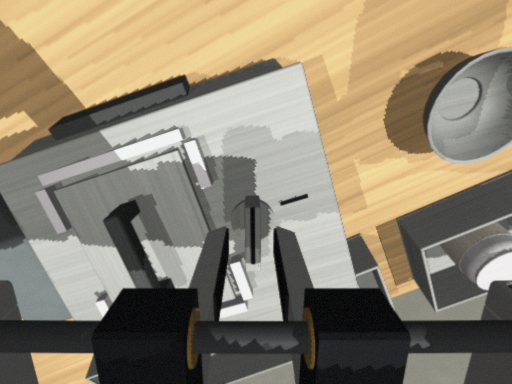

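The wing is still centred between the fingers, with its slot at (252,205–262). I'll go down and close.

Emit:
{"api": "jog_arm", "payload": {
  "turn": [
    [-0.4,0,0.2],
    [0,0,0],
    [0,0,0]
  ],
  "dp": [
    [1.6,0.1,0],
    [0.9,0,0],
    [0,0,0]
  ],
  "gripper": [0.7,0.7,0.7]
}}

```text
clock: 12.4
eef_pos: [621.5, -82.5, 135.3]
eef_rot: [-1.27, 1.266, -0.168]
wrist_force: [-0.6, 0.2, 0.1]
finger_gap: 28.6
```

Emit:
{"api": "jog_arm", "payload": {
  "turn": [
    [0,0,0],
    [0,0,0],
    [0,0,0],
    [0,0,0]
  ],
  "dp": [
    [0,0,0],
    [0,0,0],
    [0,0,0],
    [0,0,0]
  ],
  "gripper": [0.85,1,1,1],
  "grip_force": 20
}}

```text
clock: 12.9
eef_pos: [621.7, -82.2, 136.0]
eef_rot: [-1.269, 1.264, -0.167]
wrist_force: [1.7, 0.2, -1.7]
finger_gap: 10.0
```

```bash
python3 - <<'E'
from h import *
s,p,r=cur();print(inF(p,r),s['joints'].round(2),s['wrist_force'],s['moment']);plan(p,wingR(90))
E
```

```text
(array([ 3.2, 84.9, 28.3]), array([-1.6265e+02, -5.2000e-01,  5.0000e-02])) [-0.19  0.37  1.63  0.01  0.84 -1.3 ] [ 1.69682008  0.19141602 -1.67410418] [-0.03712424 -0.17499062  0.03682661]
n 7 w [72.65  0.3   0.25] D [0. 0. 0.] |D| 0.0
turn [[10.4, 0.0, 0.0], [10.4, 0.0, 0.0], [10.4, 0.0, 0.0], [10.4, 0.0, 0.0], [10.4, 0.0, 0.0], [10.4, 0.0, 0.0], [10.4, 0.0, 0.0]]
dp [[0.0, 0.0, 0.0], [0.0, 0.0, 0.0], [0.0, 0.0, 0.0], [0.0, 0.0, 0.0], [0.0, 0.0, 0.0], [0.0, 0.0, 0.0], [0.0, 0.0, 0.0]]
```

Emit:
{"api": "jog_arm", "payload": {
  "turn": [
    [10.4,0,0],
    [10.4,0,0]
  ],
  "dp": [
    [-0.1,0,0],
    [-0.1,0,0]
  ],
  "gripper": [1,1]
}}

```text
clock: 13.15
eef_pos: [621.1, -82.8, 136.0]
eef_rot: [-0.901, 1.265, -0.17]
wrist_force: [11.2, -2.5, -14.9]
finger_gap: 9.7
```

```bash
python3 - <<'E'
from h import *
s,p,r=cur();print(inF(p,r),s['finger_gap'],s['wrist_force'],s['moment']);plan(seat(0,84.5,27),wingR(90),6)
E
```

```text
(array([ 2.6, 84.2, 28.5]), array([-1.4134e+02, -4.2000e-01,  4.0000e-02])) 9.68970898629192 [ 11.15202714  -2.50674536 -14.85034344] [-0.47933177 -1.33306407 -0.01390258]
n 6 w [51.34  0.25  0.21] D [-2.   0.6 -2.2] |D| 3.0
turn [[8.6, 0.0, 0.0], [8.6, 0.0, 0.0], [8.6, 0.0, 0.0], [8.6, 0.0, 0.0], [8.6, 0.0, 0.0], [8.6, 0.0, 0.0]]
dp [[0.02, 0.04, -0.02], [0.02, 0.03, -0.03], [0.02, 0.03, -0.03], [0.02, 0.02, -0.04], [0.02, 0.02, -0.04], [0.02, 0.01, -0.04]]
```

Emit:
{"api": "jog_arm", "payload": {
  "turn": [
    [10,0,0],
    [10,0,0]
  ],
  "dp": [
    [0.1,0.04,-0.02],
    [0,0.03,-0.03]
  ],
  "gripper": [1,1]
}}

```text
clock: 13.4
eef_pos: [620.6, -83.3, 135.7]
eef_rot: [-0.543, 1.265, -0.174]
wrist_force: [1.6, 0.0, -3.1]
finger_gap: 9.7
```

```bash
python3 - <<'E'
from h import *
s,p,r=cur();print(inF(p,r),s['finger_gap'],s['wrist_force'],s['moment']);plan(seat(0,84.5,27),wingR(90),3)
E
```

```text
(array([ 2.2, 83.6, 28.3]), array([-1.2067e+02, -4.5000e-01,  6.0000e-02])) 9.658551176463517 [ 1.64258056  0.04939541 -3.08181808] [-0.09231597  0.03208435  0.02708451]
n 3 w [30.67  0.3   0.23] D [-1.6  1.1 -1.9] |D| 2.7
turn [[10.2, 0.1, 0.1], [10.2, 0.1, 0.1], [10.2, 0.1, 0.1]]
dp [[0.04, 0.06, -0.05], [0.04, 0.05, -0.06], [0.04, 0.04, -0.07]]
```

Emit:
{"api": "jog_arm", "payload": {
  "turn": [
    [10.2,0,0],
    [10.2,0,0],
    [10.2,0,0],
    [0,0,0]
  ],
  "dp": [
    [0,0.05,-0.04],
    [0,0.04,-0.04],
    [0,0.02,-0.04],
    [0,0,0]
  ],
  "gripper": [1,1,1,1]
}}

```text
clock: 13.9
eef_pos: [619.4, -83.4, 135.4]
eef_rot: [0.004, 1.264, -0.179]
wrist_force: [1.5, 1.8, -2.7]
finger_gap: 10.0
```

```bash
python3 - <<'E'
from h import *
s,p,r=cur();print(inF(p,r),s['finger_gap'],s['wrist_force'],s['moment']);plan(p,wingR(90),1)
snap('top','t10')
p,d,c=snap('wrist','w10')
E
```

```text
(array([ 1. , 83.3, 28.3]), array([-89.08,  -0.49,   0.14])) 9.984682951397907 [ 1.45937374  1.82856184 -2.71336145] [ 0.28443839 -0.06008499  0.00452552]
n 1 w [-0.92  0.41  0.22] D [0. 0. 0.] |D| 0.0
turn [[-0.9, 0.4, 0.2]]
dp [[0.0, 0.0, 0.0]]
```

View pics/w10.png

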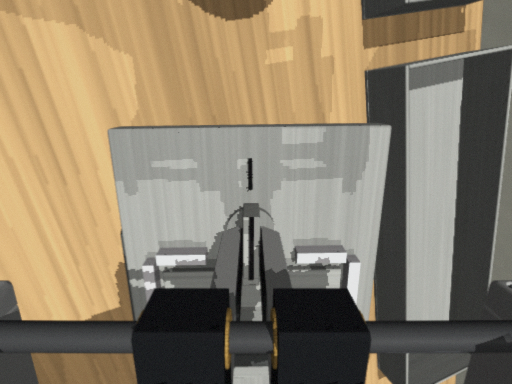

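The slot at (251,217–280) lines up with the index line at (250,158–188). Letting go and backing off to check.

Emit:
{"api": "jog_arm", "payload": {
  "turn": [
    [-0.5,0,0],
    [0,0,0],
    [0,0,0],
    [0,0,0],
    [0,0,0],
    [0,0,0],
    [0,0,0]
  ],
  "dp": [
    [0,0,0],
    [0,0,0],
    [0,0,0],
    [-2,0,0],
    [-3,0,0],
    [-3,0,0],
    [0,0,0]
  ],
  "gripper": [1,0.75,0.7,0.7,0.7,0.7,0.7]
}}

```text
clock: 14.88
eef_pos: [594.3, -79.1, 218.5]
eef_rot: [-0.017, 1.261, -0.18]
wrist_force: [0.2, -0.0, -0.1]
finger_gap: 28.0
```

```bash
python3 - <<'E'
from h import *
s,p,r=cur();print(inF(p,r),s['finger_gap'],s['wrist_force'])
p,d,c=snap('wrist','w11')
cv2.imwrite('pics/w11c.png',cv2.resize(p[90:310,130:370,::-1],None,fx=2.7,fy=2.7,interpolation=cv2.INTER_CUBIC))
E
```

```text
(array([  1.2,  83.4, 115.3]), array([-90.19,  -0.65,   0.25])) 28.037155950990943 [ 0.21765072 -0.03880527 -0.14458235]
```

View pics/w11c.png

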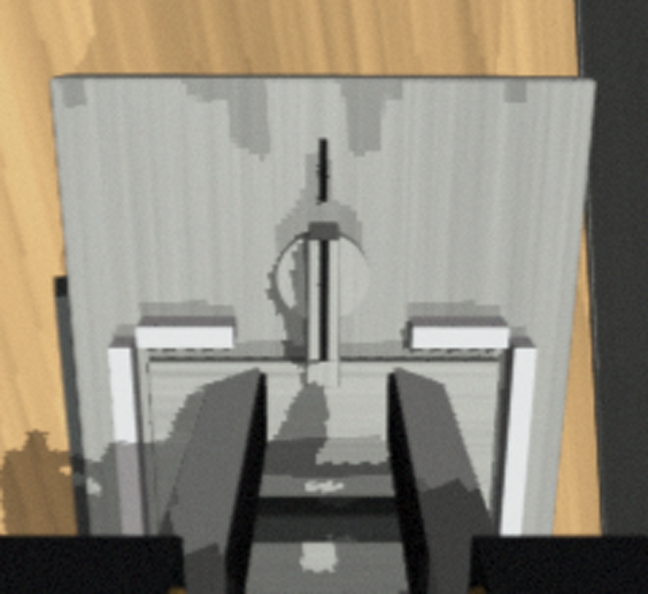

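The slot and index line are collinear (crop x≈323), and the tongue reaches over the cover's edge at (323,375). Quick numeric check, and the plan to the handle.

```bash
python3 - <<'E'
from h import *
p,d,c=load('w11'); g=p.max(2)
def onF(uv,h):
    o,dd=rays(c,uv); n=F.as_matrix()[:,2]; t=((seat(0,0,h)-o)@n)/(dd@n); return F.inv().apply(o+dd*t[:,None]-O)
for (y0,y1,x0,x1),h in [((140,166,245,255),0),((179,224,247,253),45.5)]:
    m=np.zeros_like(g); m[y0:y1,x0:x1]=g[y0:y1,x0:x1]<70
    k=np.argwhere(m)[:,::-1].astype(np.float32); vx,vy,cx,cy=cv2.fitLine(k,cv2.DIST_L2,0,.01,.01).ravel()
    q=onF([(cx-10*vx,cy-10*vy),(cx+10*vx,cy+10*vy)],h); D=q[1]-q[0]; print(len(k),q.round(1).tolist(),'angle',np.degrees(np.arctan2(D[0],D[1])))
s,pp,r=cur();print(s['joints'].round(2)); plan(seat(2,0,75),wingR(0))
E
```

```text
51 [[-0.3, 109.6, -0.0], [-0.0, 128.9, 0.0]] angle 0.8717555113615064
88 [[-0.2, 95.6, 45.5], [-0.2, 77.7, 45.5]] angle 179.93155001735545
[-0.2   0.23  1.61  0.01  0.99 -0.03]
n 9 w [-89.81   0.16   0.56] D [ -1.  -84.4 -36.7] |D| 92.0
turn [[-10.0, 0.0, 0.1], [-10.0, 0.0, 0.1], [-10.0, 0.0, 0.1], [-10.0, 0.0, 0.1], [-10.0, 0.0, 0.1], [-10.0, 0.0, 0.1], [-10.0, 0.0, 0.1], [-10.0, 0.0, 0.1], [-10.0, 0.0, 0.1]]
dp [[0.44, -0.93, 0.01], [0.43, -0.91, -0.15], [0.43, -0.87, -0.31], [0.43, -0.81, -0.45], [0.43, -0.72, -0.59], [0.43, -0.61, -0.7], [0.43, -0.48, -0.8], [0.43, -0.33, -0.87], [0.43, -0.18, -0.91]]
```

Emit:
{"api": "jog_arm", "payload": {
  "turn": [
    [-10,0,0],
    [-10,0,0],
    [-10,0,0],
    [-10,0,0],
    [-10,0,0],
    [-10,0,0],
    [-10,0,0],
    [-10,0,0]
  ],
  "dp": [
    [0,-0.9,0],
    [0,-0.9,-0.2],
    [0,-0.9,-0.3],
    [0,-0.8,-0.5],
    [0,-0.7,-0.6],
    [0,-0.6,-0.7],
    [0,-0.5,-0.8],
    [0,-0.3,-0.9]
  ],
  "gripper": [0.7,0.7,0.7,0.7,0.7,0.7,0.7,0.7]
}}

```text
clock: 15.92
eef_pos: [580.3, -153.9, 210.3]
eef_rot: [-1.455, 1.274, -0.176]
wrist_force: [-0.2, 0.8, -0.5]
finger_gap: 28.1
```

```bash
python3 - <<'E'
from h import *
s,p,r=cur();print(inF(p,r));plan(seat(2,0,75),wingR(0))
E
```

```text
(array([ -2.6,   7.3, 107.9]), array([-172.81,    0.28,   -0.28]))
n 1 w [-7.19 -0.18 -0.18] D [ 12.8  -9.6 -30.1] |D| 34.0
turn [[-7.2, -0.2, -0.2]]
dp [[3.29, -0.56, -0.66]]
```

Emit:
{"api": "jog_arm", "payload": {
  "turn": [
    [-7.2,-0.2,-0.2],
    [0,0,0],
    [0,0,0]
  ],
  "dp": [
    [2.5,-0.5,-0.7],
    [0.8,0,0],
    [0,0,0]
  ],
  "gripper": [0.7,0.7,0.7]
}}

```text
clock: 16.3
eef_pos: [591.9, -164.1, 177.6]
eef_rot: [-1.57, 1.273, -0.164]
wrist_force: [0.5, -0.2, 0.3]
finger_gap: 28.3
```

```bash
python3 - <<'E'
from h import *
s,p,r=cur();print(inF(p,r));plan(seat(2,0,45),wingR(0))
p,d,c=snap('wrist','w12')
E
```

```text
(array([ 0.2, -0.8, 72.7]), array([ 1.7993e+02, -2.4000e-01, -4.0000e-02]))
n 1 w [ 0.07  0.03 -0.15] D [  9.9  -0.8 -26. ] |D| 27.8
turn [[0.1, 0.0, -0.1]]
dp [[2.77, -0.18, 0.08]]
```

View pics/w12.png

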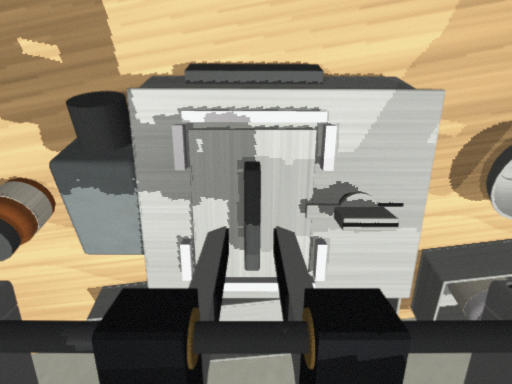

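The handle is at (252,163–270), centred between the fingers. Going down to grip it.

Emit:
{"api": "jog_arm", "payload": {
  "turn": [
    [0,0,0],
    [0,0,0],
    [0,0,0]
  ],
  "dp": [
    [2.5,-0.2,0.1],
    [2.3,0,0],
    [0,0,0]
  ],
  "gripper": [0.7,0.7,0.7]
}}

```text
clock: 16.73
eef_pos: [608.8, -165.0, 134.4]
eef_rot: [-1.568, 1.27, -0.166]
wrist_force: [-0.7, -0.4, -0.5]
finger_gap: 28.1
```

```bash
python3 - <<'E'
from h import *
s,p,r=cur();print(inF(p,r),F.inv().apply(s['wrist_force']));plan(seat(2,0,19),wingR(0))
E
```

```text
(array([ 3.6,  1.1, 26.5]), array([-1.7985e+02, -9.0000e-02,  1.0000e-02])) [-0.71609668 -0.53884438 -0.35121283]
n 1 w [-0.15  0.01  0.06] D [ 0.5 -1.2 -7.6] |D| 7.8
turn [[-0.2, 0.0, 0.1]]
dp [[0.75, 0.16, -0.11]]
```

Emit:
{"api": "jog_arm", "payload": {
  "turn": [
    [-0.2,0,0],
    [0,0,0]
  ],
  "dp": [
    [0.75,0.2,-0.1],
    [0,0,0]
  ],
  "gripper": [0.7,0.7]
}}

```text
clock: 16.98
eef_pos: [609.3, -166.0, 128.4]
eef_rot: [-1.572, 1.268, -0.167]
wrist_force: [0.4, -0.2, -0.1]
finger_gap: 28.2
```

Emit:
{"api": "jog_arm", "payload": {
  "turn": [
    [0,0,0],
    [0,0,0],
    [0,0,0],
    [0,0,0]
  ],
  "dp": [
    [0,0,0],
    [0,0,0],
    [0,0,0],
    [0,0,0]
  ],
  "gripper": [0.85,1,1,1],
  "grip_force": 40
}}

```text
clock: 17.48
eef_pos: [609.4, -166.1, 129.9]
eef_rot: [-1.572, 1.266, -0.167]
wrist_force: [-0.2, 0.2, -1.8]
finger_gap: 11.5
```

```bash
python3 - <<'E'
from h import *
s,p,r=cur();print(inF(p,r),s['finger_gap'],F.inv().apply(s['wrist_force']),s['moment'])
E
```

```text
(array([ 3. ,  0.1, 22. ]), array([-1.8e+02, -4.4e-01, -5.0e-02])) 11.459647982788841 [-0.73198564  0.16037284 -1.68541247] [0.04750953 0.06004308 0.05875955]
```

Emit:
{"api": "jog_arm", "payload": {
  "turn": [
    [0,0,0],
    [0,0,0]
  ],
  "dp": [
    [0.3,0,0],
    [0,0,0]
  ],
  "gripper": [1,1]
}}

```text
clock: 17.73
eef_pos: [610.4, -166.2, 127.1]
eef_rot: [-1.573, 1.266, -0.168]
wrist_force: [-2.9, 1.6, 1.8]
finger_gap: 11.7
```

```bash
python3 - <<'E'
from h import *
s,p,r=cur();print(inF(p,r),s['finger_gap'],F.inv().apply(s['wrist_force']),s['moment'])
E
```

```text
(array([ 3.1,  0.1, 19.1]), array([1.8e+02, 4.5e-01, 5.0e-02])) 11.6940832417561 [-2.44601109  1.09417482  2.66890576] [0.1832472  0.36019994 0.04397988]
```

Emit:
{"api": "jog_arm", "payload": {
  "turn": [
    [0,0,0],
    [0,0,0]
  ],
  "dp": [
    [0.3,0,0],
    [0,0,0]
  ],
  "gripper": [1,1]
}}

```text
clock: 17.98
eef_pos: [610.8, -166.3, 126.0]
eef_rot: [-1.573, 1.266, -0.168]
wrist_force: [-4.9, 1.5, 3.9]
finger_gap: 11.5
```

```bash
python3 - <<'E'
from h import *
s,p,r=cur();print(inF(p,r),s['finger_gap'],F.inv().apply(s['wrist_force']),s['moment'])
E
```

```text
(array([ 3.2,  0.1, 17.8]), array([1.7998e+02, 4.3000e-01, 6.0000e-02])) 11.457400588166037 [-3.72225644  0.71662173  5.18332556] [0.23869907 0.66123769 0.0230797 ]
```

Emit:
{"api": "jog_arm", "payload": {
  "turn": [
    [0,0,0],
    [0,0,0]
  ],
  "dp": [
    [0.3,0,0],
    [0.3,0,0]
  ],
  "gripper": [1,1]
}}

```text
clock: 18.23
eef_pos: [611.7, -166.5, 125.6]
eef_rot: [-1.574, 1.266, -0.168]
wrist_force: [-33.5, 7.4, 38.8]
finger_gap: 11.7
```

```bash
python3 - <<'E'
from h import *
s,p,r=cur();print(inF(p,r),s['finger_gap'],F.inv().apply(s['wrist_force']),s['moment'])
E
```

```text
(array([ 3.9,  0.1, 17.2]), array([1.7994e+02, 4.6000e-01, 7.0000e-02])) 11.676213044744344 [-21.23870922   1.79212966  47.22342783] [1.09867084 3.55005157 0.125444  ]
```

47 N is heavier than I want. The cover is home on the rigid face, so I'll ease off at once.

Emit:
{"api": "jog_arm", "payload": {
  "turn": [
    [0,0,0]
  ],
  "dp": [
    [0,0,0]
  ],
  "gripper": [1]
}}

```text
clock: 18.35
eef_pos: [611.5, -166.4, 126.4]
eef_rot: [-1.575, 1.265, -0.169]
wrist_force: [-4.7, -0.1, 3.4]
finger_gap: 11.5
```

```bash
python3 - <<'E'
from h import *
s,p,r=cur();print(inF(p,r),s['finger_gap'],F.inv().apply(s['wrist_force']),s['moment'])
E
```

```text
(array([ 4. ,  0.1, 18. ]), array([1.7993e+02, 4.8000e-01, 8.0000e-02])) 11.472716039525736 [-3.43752442 -0.88769751  4.61667588] [ 0.25337907  0.59365926 -0.02274675]
```

Emit:
{"api": "jog_arm", "payload": {
  "turn": [
    [0,0,0]
  ],
  "dp": [
    [0.15,0,0]
  ],
  "gripper": [1]
}}

```text
clock: 18.48
eef_pos: [611.8, -166.5, 125.6]
eef_rot: [-1.575, 1.265, -0.169]
wrist_force: [-17.2, 3.7, 19.1]
finger_gap: 11.5
```

```bash
python3 - <<'E'
from h import *
s,p,r=cur();print(inF(p,r),s['finger_gap'],F.inv().apply(s['wrist_force']),s['moment'])
E
```

```text
(array([ 4. ,  0.1, 17.2]), array([1.7993e+02, 5.0000e-01, 9.0000e-02])) 11.542587619222202 [-11.11477696   0.84180602  23.4234224 ] [0.62615709 1.93517124 0.09343516]
```

```bash
python3 - <<'E'
from h import *
for i in range(3):
    p,d,c=snap('scene' if i<2 else 'top','s13_%d'%i)
    s,p,r=cur();print(s['clock'],inF(p,r)[0],F.inv().apply(s['wrist_force']).round(1))
E
```

```text
18.525 [ 4.   0.1 17.2] [-6.4  0.5 13.6]
18.575 [ 4.   0.1 17.2] [-6.4  2.4 14.3]
18.625 [ 4.   0.1 17.2] [-6.5  1.9 14.8]
```

The push settles at about 14.5 N, with the same depth (17.2) as at 47 N, so it's bottomed on the metal. Final visual check.

```bash
python3 - <<'E'
from h import *
p,d,c=snap('wrist','w14')
s,pp,r=cur();print(s['clock'],inF(pp,r)[0],F.inv().apply(s['wrist_force']).round(1))
t,_,_=load('s13_2')
a=cv2.resize(p[:,:,::-1],(430,322)); b=cv2.resize(t[80:230,90:430,::-1],(700,309))
cv2.imwrite('pics/w14c.png',cv2.resize(p[60:330,120:440,::-1],None,fx=2,fy=2,interpolation=cv2.INTER_CUBIC)); cv2.imwrite('pics/t14c.png',b)
E
```

```text
18.675 [ 4.   0.1 17.2] [-7.5  1.6 14.3]
```

View pics/w14c.png

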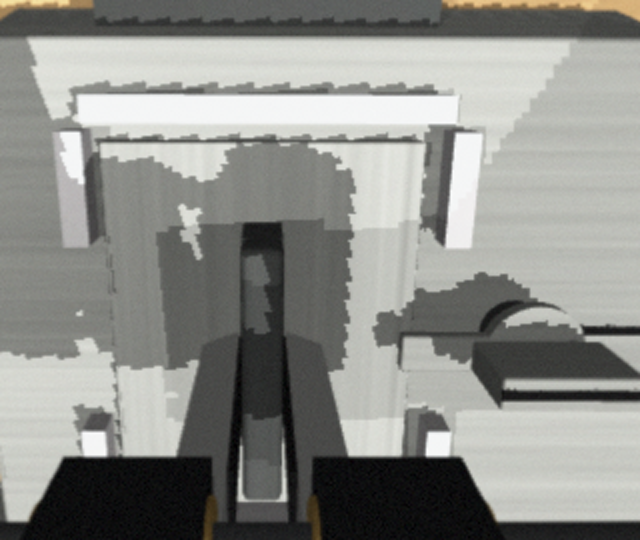

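View pics/t14c.png

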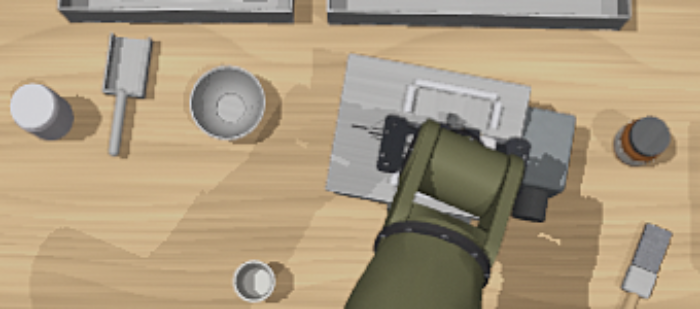

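The cover lies flat inside the stops, with the tongue over its edge at crop (405,350). The fastener is in line, the bystanders haven't moved, and the push is steady. Handing in.

```bash
python3 - <<'E'
from h import *
order.sign_off()
s,pp,r=cur();print(s['clock'],inF(pp,r)[0],F.inv().apply(s['wrist_force']).round(1))
E
```

```text
the job is handed in; nothing more can be done
the job is handed in; nothing more can be done
```

The job is done and handed in at about 18.7 s. The steel cover lies between the stops with its handle up the slope, the fastener is turned to the index line, and the gripper is still holding the cover pressed home.

- **Placing:** I lifted the cover by its bar, set it down and let go. It sat centred to within about 1 mm.
- **Fastener:** I turned it from about 0.30 rad. After release, the slot measured within about 1° of the index line, with the tongue over the cover's edge.
- **Final push:** I gripped the handle again and pushed the cover down onto the metal face. It reached the same depth at about 14 N as at the higher force, so it is bottomed out. The steady push at hand-in was about 14 N, plus about 7 N along the slope.
- **Brief overshoot:** One push step peaked at about 47 N at the wrist, heavier than intended. I eased it within one row and re-pressed lightly.
- **Bystanders:** The bowl, tin, jar, brush, cup and scoop all look unmoved in the last top view.

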